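# Find the loose levelling bolt and hold its bearing cap open

### The arm

A 7-joint arm with a two-finger parallel gripper is mounted at the origin on a cart in front of the work surface, level with it; the furniture and walls round the work are solid. World frame = base frame: x ahead of the robot, y to its left, z up, the work surface at z = 0. Lengths are in m, angles in rad, forces in N, time in s.
With the tool pointing down it reaches from about 0.425 to 1.025 m from the base axis. Payload 9.4 kg.
Tool frame: the origin (TCP) lies midway between the tips of the shut fingers; the grasp point (between the pads) lies 19 mm behind it; z points along the fingers, y is the line along which they close (so a half turn about z gives the same grasp; the last joint's range is limited). The gripper opens to 85 mm and grips with 20 to 120 N. Pads are 22 mm wide; open, the fingers measure 114 mm over their backs; the gripper's body (76 mm by 85 mm) begins 54 mm behind the grasp point. The pads swing forward as they close: fully open they stand 13 mm farther back than shut.
Start: joints at [-1.353, 0.599, -0.003, 1.599, 0.002, 0.943, -0.08], TCP at [0.211, 0.694, 0.231] pointing down, gripper open.
Joint ranges: [-2.57, 2.57], [-0.35, 1.97], [-1.29, 1.29], [0.11, 2.56], [-1.05, 4.19], [0.11, 1.86], [-2.63, 2.63]. Speed limits (rad/s): [2.22, 2.22, 3.01, 3.01, 3.14, 3.14, 3.14].

### API

Orientations are given as [roll, pitch, yaw] about the fixed x, y, z axes, in that order (R = Rz(yaw) Ry(pitch) Rx(roll)).
In Python, from bench import sense, capture, camera_params, finish_job gives the robot as it stands.
- The arm moves only by the tool jog_arm, never from a script. Its argument "series" is a list of rows, each an object of numbers: "tx", "ty", "tz": the shift along the tool's x, y, z in mm; "roll": the turn about the tool's z in degrees. A call has 1 to 5 rows; each row is the pose to reach, as a shift and turn from the pose commanded when the call began, along the tool's axes at that moment; what a row does not reach only later rows make up. A row lasts 1/10 s, in which the tool goes at most 50 mm and 8.59 degrees, less where a joint would pass 70% of its speed; a pose out of reach is approached as far as the arm can. A call with a gripper value outside its range is refused whole. "fingers" is the opening in per cent of the stroke, from 0 (shut) to 100 (fully open), set as the call begins (left out, the last holds). The fingers move at their own pace and stop on an object; "squeeze" is the grip in N (left out, the last holds). Time passes only in rows, so rows that repeat a pose let the fingers close. It gives the time, the measured TCP pose, the force, the opening and the grip force at its end, in the units of the state.
- sense(): the state, without advancing time (a new reading comes with each control period).
- capture(name): name is "scene" or "top"; returns (picture, depth): 480x640x3 uint8, red, green, blue; 480x640 float32, m along the optical axis (not along the pixel's ray), 0 where there is no reading.
- camera_params(name): a dict with "fx", "fy", "cx", "cy" (pixels), "origin" and "rotation" of the camera in the world. Camera axes: x right, y down, z forward; pixel columns grow to the right and rows downward; lengths in m; the calibration is good to about 2 mm. A picture is of the moment at which its call begins. camera_params takes no time and is no camera call.
- finish_job(): hands the job in; it is judged then, once.
The state is a dict: "t": time; "joint_positions": joint angles; "joint_vel": joint speeds; "tau": joint torques, N m; "tool_pos": TCP position; "orientation": TCP orientation; "force": force on the tool from outside, world axes, zero at the start; "ft_torque": the same for the moment, N m; "opening": finger opening in m; "grasp_force": force on a finger pad.
Only numpy, scipy, OpenCV 4.12 (cv2) and the standard library are available. Lean on these libraries where they do the work, as an engineer would, in place of code of your own. Each camera call takes 0.05 s, during which the arm holds its last target. There are 200 camera calls.

### The job

One of the three levelling bolts on the shaft stand is loose: before lifting any cap, tap the bolt heads from above with the fingertips until you find the one that sinks, and push it right down. Then lift the hinged bearing cap of that same bracket by its knob, well open (45 degrees or more), and finish still holding it up so that the bearing can be inspected. Leave the other two caps shut and the loose things lying about where they are.

Things in the scene. Friction and masses are not known exactly. Their poses are not given: they have to be found in the camera images.
- stand: grey shaft stand with dark caps, fixed on the bench, foot 155 x 250 x 22 mm; a shaft along its y runs through three brackets at y = +85 (left), 0, -85 mm (right), each with one hex-headed levelling bolt (x = -77) and one hinged cap (knob x = -40, hinge x = +44; shut cap 67 mm high, its knob 87). Origin on the bench under the middle bracket; x points from the bolts (robot's side) to the hinges, z up
- bolt_left_top (a point): centre of the top face of the left (+y end of the stand, seen by the robot) levelling bolt's hex head, 22 mm across, 44 mm above the bench at the start, standing clear 10 mm above the foot
- bolt_left (a joint): how far the left (+y end of the stand, seen by the robot) bolt has sunk, m: 0 at the start, at most 0.008. The loose bolt (a different one each time; all look alike) sinks the full 8 mm under a push of 3 to 4 N and stays down; a tight one gives less than about 1 mm
- cap_left_knob (a point): centre of the round black knob at the robot-side end of the left (+y end of the stand, seen by the robot) bracket's cap: a disc 22 mm in diameter and 14 mm thick, its flat faces looking along the stand's +y and -y, centre 76 mm above the bench when shut; pinched by its flat faces from above it can turn between the fingers as the cap swings. The knobs are 85 mm apart
- cap_left_hinge (a point): point on the hinge line of the left (+y end of the stand, seen by the robot) cap (the line runs along the stand's y), 48 mm above the bench; the knob centre lies 84 mm in front of it and 28 mm above it when shut
- cap_left (a joint): angle of the left (+y end of the stand, seen by the robot) cap, rad: 0 shut, grows as the knob is lifted up and back, stop at 1.25. The cap weighs 0.15 to 0.31 kg, swings freely and falls shut when let go
- bolt_mid_top (a point): centre of the top face of the middle levelling bolt's hex head, 22 mm across, 44 mm above the bench at the start, standing clear 10 mm above the foot
- bolt_mid (a joint): how far the middle bolt has sunk, m: 0 at the start, at most 0.008. The loose bolt (a different one each time; all look alike) sinks the full 8 mm under a push of 3 to 4 N and stays down; a tight one gives less than about 1 mm
- cap_mid_knob (a point): centre of the round black knob at the robot-side end of the middle bracket's cap: a disc 22 mm in diameter and 14 mm thick, its flat faces looking along the stand's +y and -y, centre 76 mm above the bench when shut; pinched by its flat faces from above it can turn between the fingers as the cap swings. The knobs are 85 mm apart
- cap_mid_hinge (a point): point on the hinge line of the middle cap (the line runs along the stand's y), 48 mm above the bench; the knob centre lies 84 mm in front of it and 28 mm above it when shut
- cap_mid (a joint): angle of the middle cap, rad: 0 shut, grows as the knob is lifted up and back, stop at 1.25. The cap weighs 0.15 to 0.31 kg, swings freely and falls shut when let go
- bolt_right_top (a point): centre of the top face of the right (-y end) levelling bolt's hex head, 22 mm across, 44 mm above the bench at the start, standing clear 10 mm above the foot
- bolt_right (a joint): how far the right (-y end) bolt has sunk, m: 0 at the start, at most 0.008. The loose bolt (a different one each time; all look alike) sinks the full 8 mm under a push of 3 to 4 N and stays down; a tight one gives less than about 1 mm
- cap_right_knob (a point): centre of the round black knob at the robot-side end of the right (-y end) bracket's cap: a disc 22 mm in diameter and 14 mm thick, its flat faces looking along the stand's +y and -y, centre 76 mm above the bench when shut; pinched by its flat faces from above it can turn between the fingers as the cap swings. The knobs are 85 mm apart
- cap_right_hinge (a point): point on the hinge line of the right (-y end) cap (the line runs along the stand's y), 48 mm above the bench; the knob centre lies 84 mm in front of it and 28 mm above it when shut
- cap_right (a joint): angle of the right (-y end) cap, rad: 0 shut, grows as the knob is lifted up and back, stop at 1.25. The cap weighs 0.15 to 0.31 kg, swings freely and falls shut when let go
- collet_center (a point): centre of a loose steel collet, 29 mm in diameter, 32 mm high, standing behind the stand; bystander
- nut_center (a point): centre of a loose hex nut 22 x 26 x 12 mm behind the stand; bystander
- spanner_center (a point): centre of a loose spanner 186 mm long, 30 mm wide, 8 mm thick, lying behind the stand; bystander

How it is judged:
On the way, in this order (a step that is already met when the one before it is completed fails the run):
1. the loose bolt has been found: a tap has sunk it (more than 4.5 mm) (value of joint any of bolt_left, bolt_mid, bolt_right above 0.0045 m), for 0.2 s.
2. the cap of the bracket with the sunk bolt is lifted past 0.7 rad (((value of joint bolt_left above 0.0045 m and value of joint cap_left above 0.7 rad) or (value of joint bolt_mid above 0.0045 m and value of joint cap_mid above 0.7 rad) or (value of joint bolt_right above 0.0045 m and value of joint cap_right above 0.7 rad))), for 0.2 s.
At the end, for the whole second after the job is handed in: The loose bolt is down by more than 4.5 mm (of 8); its bracket's cap stands still at more than 0.7 rad (40 degrees), carried by the fingers (contact force over 0.5 N); the other two caps are shut (under 0.1 rad) (((value of joint bolt_left above 0.0045 m and value of joint cap_left above 0.7 rad and contact force between the fingers and cap_left above 0.5 N and velocity of joint cap_left between -0.2 and 0.2 rad/s and value of joint each of cap_mid, cap_right below 0.1 rad) or (value of joint bolt_mid above 0.0045 m and value of joint cap_mid above 0.7 rad and contact force between the fingers and cap_mid above 0.5 N and velocity of joint cap_mid between -0.2 and 0.2 rad/s and value of joint each of cap_left, cap_right below 0.1 rad) or (value of joint bolt_right above 0.0045 m and value of joint cap_right above 0.7 rad and contact force between the fingers and cap_right above 0.5 N and velocity of joint cap_right between -0.2 and 0.2 rad/s and value of joint each of cap_left, cap_mid below 0.1 rad))); the arm keeps its last pose, push and grip.
It fails at once if a cap is raised (over 0.3 rad) although its bolt has not been found loose and pushed down ((value of joint cap_left above 0.3 rad and value of joint bolt_left below 0.0045 m) or (value of joint cap_mid above 0.3 rad and value of joint bolt_mid below 0.0045 m) or (value of joint cap_right above 0.3 rad and value of joint bolt_right below 0.0045 m)).
It fails at once if a bystander (collet, nut, spanner) is moved more than 30 mm (distance of any of collet_center, nut_center, spanner_center from where it was at the start of the episode above 0.03 m).
It also fails if it takes over 48 s, if anything falls off the work surface, if the arm or the gripper's body presses on something with over 40 N, if the wrist force passes 120 N, or if a joint passes its speed limit or range.

## Working session

There is one attempt and no reset: what is moved stays moved. The work goes in short steps, Python scripts to look and compute and a tool call to move; the robot and the scene stay as the last step left them, time stands still between calls to the robot, and variables do not carry over. Pictures are saved under pics/ and viewed, at most 10 in all, crops included, and the job is handed in when it is done.

Besides the shell and the picture viewer there is one more tool, called after "Request:" as name([rows], argument=value, ...), one row to a line, values as JSON. jog_arm: Moves the arm, as the interface text tells. Its arguments: {"type":"object","properties":{"series":{"type":"array","items":{"type":"object","properties":{"tx":{"type":"number"},"ty":{"type":"number"},"tz":{"type":"number"},"roll":{"type":"number"}}}},"fingers":{"type":"number"},"squeeze":{"type":"number"}},"required":["series"]}

```bash
mkdir -p pics; python3 - <<'E'
from bench import *
import cv2,numpy as np
for n in("scene","top"):
    p,d=capture(n); cv2.imwrite(f"pics/{n}0.png",p[:,:,::-1]); np.savez(f"{n}0.npz",p=p,d=d); c=camera_params(n); print(n,{k:np.round(v,3).tolist() for k,v in c.items()})
s=sense(); print(s['t'],s['tool_pos'],s['orientation'],s['opening'])
E
```

```text
scene {'fx': 518.642, 'fy': 518.642, 'cx': 320.06, 'cy': 239.146, 'origin': [0.27, -0.505, 0.559], 'rotation': [-2.112, -0.011, -0.462]}
top {'fx': 593.826, 'fy': 593.826, 'cx': 315.202, 'cy': 241.637, 'origin': [0.452, 0.182, 0.969], 'rotation': [-2.95, 0.027, -1.586]}
0.1 [0.21054719 0.6933355  0.23050896] [-3.14024366e+00  1.28327409e-04  2.84680045e+00] 0.08564067065160735
```

View pics/scene0.png

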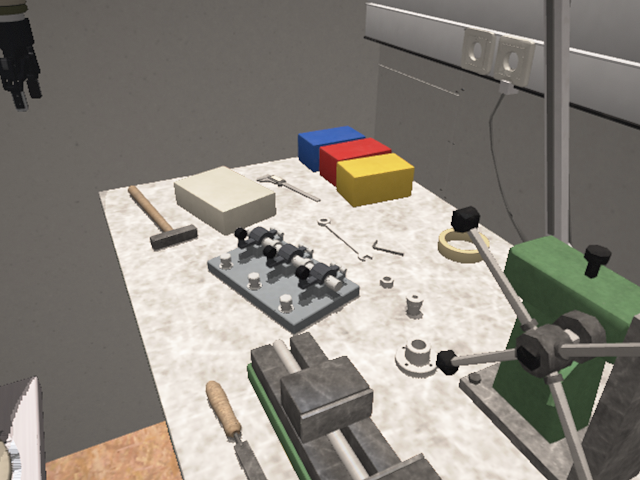

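View pics/top0.png

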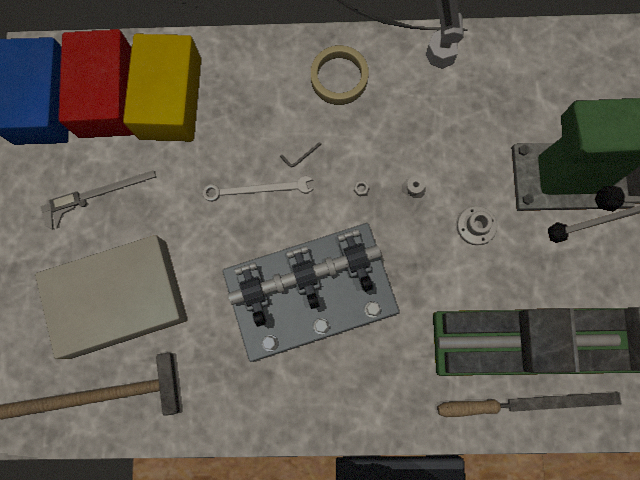

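Top view: bolts at about (269,342), (320,326), (373,309); knobs at (259,318), (312,300), (367,283). Scene view: bolts at (226,260), (254,279), (286,302); knobs at (240,235), (270,253), (302,271). The bystanders lie behind the stand. I'll fit the stand's planar pose to these points.

```bash
cat > h.py <<'E'
import numpy as np
from scipy.spatial.transform import Rotation as R
from bench import *
def cam(n):
    c=camera_params(n); return c,R.from_euler('xyz',c['rotation']).as_matrix(),np.array(c['origin'])
def ray(n,u,v,z):
    c,M,o=cam(n); d=M@[(u-c['cx'])/c['fx'],(v-c['cy'])/c['fy'],1]; return o+d*(z-o[2])/d[2]
def proj(n,P):
    c,M,o=cam(n); q=(np.atleast_2d(P)-o)@M; return q[:,:2]/q[:,2:]*c['fx']+[c['cx'],c['cy']]
E
python3 - <<'E'
from h import *
from scipy.optimize import least_squares
import cv2
obj=np.array([[-77,y,44] for y in(85,0,-85)]+[[-40,y,76] for y in(85,0,-85)])/1000
px={'top':[(269,342),(320,326),(373,309),(259,318),(312,300),(367,283)],'scene':[(226,260),(254,279),(286,302),(240,235),(270,253),(302,271)]}
for n in px:
    print(n,[ray(n,*p,z).round(4).tolist() for p,z in zip(px[n],obj[:,2])])
def W(x):
    c,s=np.cos(x[2]),np.sin(x[2]); return obj@np.array([[c,-s,0],[s,c,0],[0,0,1]]).T+[x[0],x[1],0]
for ns in(['top'],['scene'],['top','scene']):
    r=least_squares(lambda x:np.concatenate([(proj(n,W(x))-px[n]).ravel() for n in ns]),[.5,.2,0])
    print(ns,r.x.round(4),r.fun.round(1)); 
print(W(r.x).round(4)); s=sense()
m=[cv2.resize(np.load(n+'0.npz')['p'][a:b,c:d,::-1],None,fx=k,fy=k) for n,a,b,c,d,k in(('top',220,365,215,405,4),)]
cv2.imwrite('pics/c1.png',m[0])
E
```

```text
top [[0.4757, 0.2776, 0.044], [0.4988, 0.1987, 0.044], [0.5235, 0.1161, 0.044], [0.5106, 0.2893, 0.076], [0.5361, 0.2095, 0.076], [0.5603, 0.1261, 0.076]]
scene [[0.4724, 0.2661, 0.044], [0.4972, 0.189, 0.044], [0.5213, 0.1072, 0.044], [0.5082, 0.2871, 0.076], [0.5349, 0.2067, 0.076], [0.5618, 0.1332, 0.076]]
['top'] [0.5736 0.2197 0.2917] [-0.9  0.2  0.7 -0.7 -0.  -0.5 -0.2 -0.1  0.8  0.6 -0.4  0.4]
['scene'] [0.5715 0.2162 0.3095] [-1.3 -2.1 -0.3 -1.3  0.4 -2.1 -0.   0.6 -0.2  1.   1.2  3.6]
['top', 'scene'] [0.5731 0.2192 0.2981] [-0.1  0.8  1.4 -0.5  0.5 -0.6  0.4  0.5  1.4  0.8 -0.   0.3 -0.8 -3.5
 -0.3 -2.6 -0.2 -3.3  0.6 -0.6 -0.2 -0.2  0.7  2.5]
[[0.4745 0.2778 0.044 ]
 [0.4995 0.1965 0.044 ]
 [0.5244 0.1153 0.044 ]
 [0.5099 0.2887 0.076 ]
 [0.5348 0.2074 0.076 ]
 [0.5598 0.1262 0.076 ]]
```

View pics/c1.png

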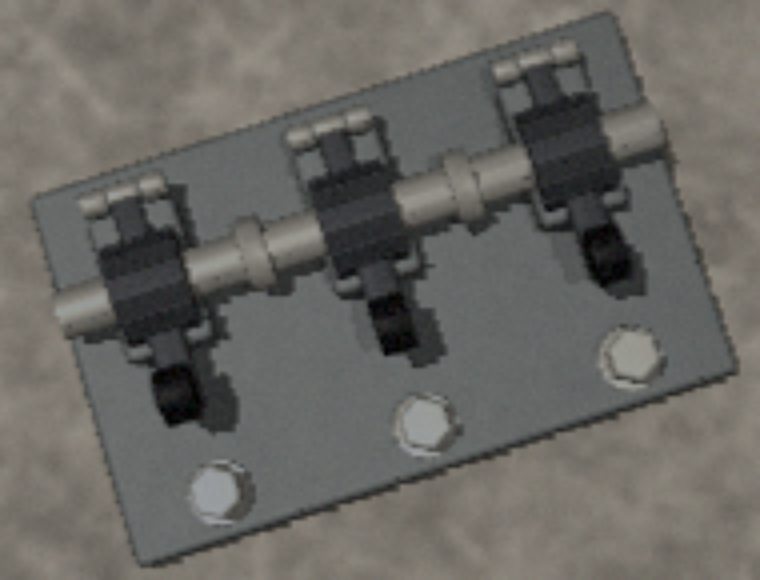

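```bash
cat >> h.py <<'E'
SX,SY,SYAW=0.5735,0.2195,0.297
def st(x,y,z):  # stand mm -> world m
    c,s=np.cos(SYAW),np.sin(SYAW); x,y=x/1e3,y/1e3
    return np.array([SX+c*x-s*y,SY+s*x+c*y,z/1e3])
def go(P,yaw=None):
    s=sense(); M=R.from_euler('xyz',s['orientation']).as_matrix()
    d=M.T@(P-s['tool_pos'])*1e3
    a=np.arctan2(M[1,1],M[0,1]); t=SYAW+np.pi/2
    print('tx ty tz',d.round(1),'roll',np.degrees((a-t+np.pi/2)%np.pi-np.pi/2).round(2),'t',s['t'],'F',s['force'].round(2) if hasattr(s['force'],'round') else s['force'],'op',s['opening'])
E
python3 -c "
from h import *
go(st(-77,85,120))"
```

```text
tx ty tz [-373.6 -320.2  111. ] roll -33.91 t 0.1 F [0.97 0.06 0.36] op 0.08564067065160735
```

Request:
jog_arm([
  {"tx": -37, "ty": -32, "roll": -7},
  {"tx": -74, "ty": -64, "roll": -14},
  {"tx": -111, "ty": -96, "roll": -21},
  {"tx": -148, "ty": -128, "roll": -28},
  {"tx": -185, "ty": -160, "roll": -34},
], fingers=0)

```text
schema error: expected keys tx, ty, tz, roll
```

```bash
python3 -c "
from h import *
go(st(-77,85,120));print(sense()['tool_pos'])"
```

```text
tx ty tz [-373.6 -320.2  111. ] roll -33.91 t 0.1 F [0.97 0.06 0.36] op 0.08564067065160735
[0.21054719 0.6933355  0.23050896]
```

Request:
jog_arm([
  {"tx": -37, "ty": -32, "tz": 0, "roll": -7},
  {"tx": -74, "ty": -64, "tz": 0, "roll": -14},
  {"tx": -111, "ty": -96, "tz": 0, "roll": -21},
  {"tx": -148, "ty": -128, "tz": 0, "roll": -28},
  {"tx": -185, "ty": -160, "tz": 0, "roll": -34},
], fingers=0)

```text
t: 0.6
tool_pos: [0.3419, 0.485, 0.231]
orientation: [-3.141, -0.0, -2.838]
force: [2.1, 0.6, -0.0]
opening: 0.0123
grasp_force: 0.0
```

```bash
python3 -c "
from h import *
go(st(-77,85,120));print(sense()['tool_pos'])"
```

```text
tx ty tz [ -65.2 -237.   111.1] roll 0.39 t 0.6 F [ 2.06  0.61 -0.  ] op 0.012256004174166403
[0.34187962 0.48497052 0.23098588]
```

Request:
jog_arm([
  {"tx": -13, "ty": -45, "tz": 0, "roll": 0},
  {"tx": -26, "ty": -90, "tz": 0, "roll": 0},
  {"tx": -39, "ty": -135, "tz": 20, "roll": 0},
  {"tx": -52, "ty": -180, "tz": 40, "roll": 0},
  {"tx": -62, "ty": -225, "tz": 60, "roll": 0},
])

```text
t: 1.1
tool_pos: [0.4667, 0.2902, 0.1716]
orientation: [3.141, 0.001, -2.843]
force: [1.8, 0.1, -0.4]
opening: -0.0002
grasp_force: 0.0
```

Request:
jog_arm([
  {"tx": 0, "ty": 0, "tz": 20, "roll": 0},
  {"tx": 0, "ty": 0, "tz": 40, "roll": 0},
  {"tx": 0, "ty": 0, "tz": 50, "roll": 0},
  {"tx": 0, "ty": 0, "tz": 50, "roll": 0},
])

```text
t: 1.5
tool_pos: [0.4649, 0.2915, 0.1209]
orientation: [-3.141, -0.003, -2.842]
force: [-0.6, -0.2, 0.6]
opening: 0.0003
grasp_force: 0.0
```

```bash
python3 -c "
from h import *
import cv2
p,d=capture('scene');cv2.imwrite('pics/s1.png',cv2.resize(p[170:330,180:380,::-1],None,fx=4,fy=3.75))
go(st(-77,85,60));print(sense()['tool_pos'],st(-77,85,44))
print(proj('scene',np.array([sense()['tool_pos'],st(-77,85,44)])))"
```

```text
tx ty tz [ -5.3 -15.9  61.8] roll 0.13 t 1.55 F [-0.77 -0.93  0.62] op 0.00015297881247223777
[0.46532656 0.2919526  0.12182423] [0.47499566 0.27824432 0.044     ]
[[213.97440922 216.55654836]
 [225.35426346 256.34987325]]
```

View pics/s1.png

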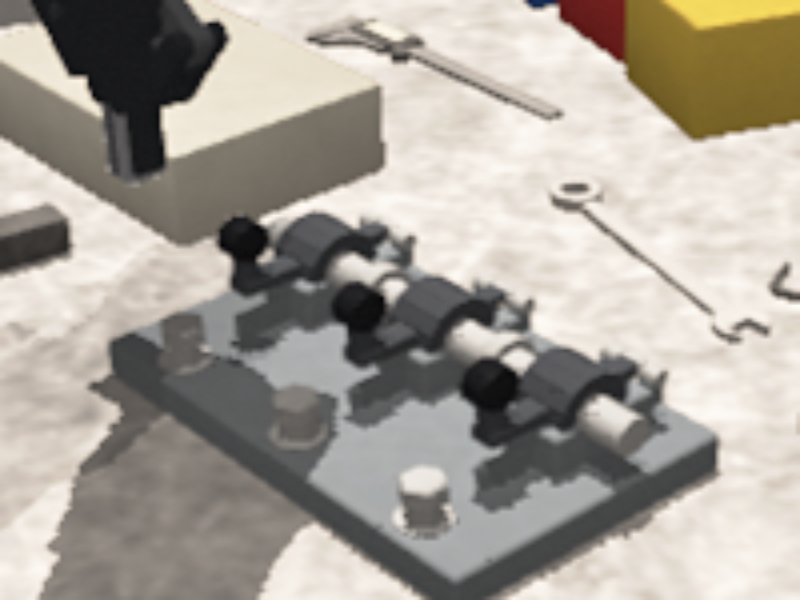

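The fingertips appear at crop (130,180), i.e. pixel (212,218), against a projected (214,217). The left bolt head is at (226,257) against a projected (225,256), so the fit is good. Next I'll tap the left bolt.

Request:
jog_arm([
  {"tx": -5, "ty": -16, "tz": 25, "roll": 0},
  {"tx": -5, "ty": -16, "tz": 55, "roll": 0},
  {"tx": -5, "ty": -16, "tz": 68, "roll": 0},
  {"tx": -5, "ty": -16, "tz": 68, "roll": 0},
])

```text
t: 1.95
tool_pos: [0.4744, 0.2782, 0.0534]
orientation: [-3.141, -0.002, -2.842]
force: [-0.1, -0.2, 0.4]
opening: 0.0001
grasp_force: 0.0
```

Request:
jog_arm([
  {"tx": 0, "ty": 0, "tz": 4, "roll": 0},
  {"tx": 0, "ty": 0, "tz": 8, "roll": 0},
  {"tx": 0, "ty": 0, "tz": 11, "roll": 0},
  {"tx": 0, "ty": 0, "tz": 11, "roll": 0},
])

```text
t: 2.35
tool_pos: [0.4755, 0.2784, 0.0436]
orientation: [3.141, 0.001, -2.843]
force: [0.7, 0.8, 0.9]
opening: -0.0001
grasp_force: 0.2
```

```bash
python3 -c "
from h import *
go(st(-77,85,44))"
```

```text
tx ty tz [ 0.5 -0.  -0.4] roll 0.11 t 2.35 F [0.71 0.78 0.93] op -9.283944058863797e-05
```

Request:
jog_arm([
  {"tx": 0, "ty": 0, "tz": 1, "roll": 0},
  {"tx": 0, "ty": 0, "tz": 2, "roll": 0},
  {"tx": 0, "ty": 0, "tz": 2, "roll": 0},
])

```text
t: 2.65
tool_pos: [0.4756, 0.2784, 0.0432]
orientation: [3.141, 0.002, -2.843]
force: [-4.3, -1.3, 24.1]
opening: -0.0002
grasp_force: 12.1
```

Request:
jog_arm([
  {"tx": 0, "ty": 0, "tz": 1, "roll": 0},
  {"tx": 0, "ty": 0, "tz": 2, "roll": 0},
  {"tx": 0, "ty": 0, "tz": 2, "roll": 0},
])

```text
t: 2.95
tool_pos: [0.4757, 0.2784, 0.0428]
orientation: [3.141, 0.003, -2.843]
force: [-8.1, -4.2, 46.7]
opening: -0.0001
grasp_force: 23.4
```

The left bolt is tight. Moving on to the middle one.

Request:
jog_arm([
  {"tx": 0, "ty": 0, "tz": -16, "roll": 0},
  {"tx": 0, "ty": -30, "tz": -16, "roll": 0},
  {"tx": 0, "ty": -60, "tz": -16, "roll": 0},
  {"tx": 0, "ty": -85, "tz": -16, "roll": 0},
  {"tx": 0, "ty": -85, "tz": -14, "roll": 0},
])

```text
t: 3.45
tool_pos: [0.5013, 0.1926, 0.0536]
orientation: [-3.139, 0.0, -2.848]
force: [1.0, 0.5, -0.1]
opening: 0.0003
grasp_force: 0.0
```

Request:
jog_arm([
  {"tx": 0, "ty": 0, "tz": 4, "roll": 0},
  {"tx": 0, "ty": 0, "tz": 8, "roll": 0},
  {"tx": 0, "ty": 0, "tz": 11, "roll": 0},
  {"tx": 0, "ty": 0, "tz": 12, "roll": 0},
  {"tx": 0, "ty": 0, "tz": 12, "roll": 0},
])

```text
t: 3.95
tool_pos: [0.4998, 0.1974, 0.0409]
orientation: [3.141, -0.0, -2.842]
force: [0.3, 0.7, 0.1]
opening: 0.0003
grasp_force: 0.0
```

```bash
python3 -c "
from h import *
go(st(-77,0,44))"
```

```text
tx ty tz [ 0.1 -0.4 -3.1] roll 0.17 t 3.95 F [0.33 0.72 0.14] op 0.0003311202033952813
```

Request:
jog_arm([
  {"tx": 0, "ty": 0, "tz": 2, "roll": 0},
  {"tx": 0, "ty": 0, "tz": 4, "roll": 0},
  {"tx": 0, "ty": 0, "tz": 6, "roll": 0},
  {"tx": 0, "ty": 0, "tz": 6, "roll": 0},
])

```text
t: 4.35
tool_pos: [0.5001, 0.1971, 0.036]
orientation: [3.141, 0.001, -2.843]
force: [-3.4, 0.4, 15.1]
opening: 0.0001
grasp_force: 7.7
```

Request:
jog_arm([
  {"tx": 0, "ty": 0, "tz": 1, "roll": 0},
  {"tx": 0, "ty": 0, "tz": 2, "roll": 0},
  {"tx": 0, "ty": 0, "tz": 2, "roll": 0},
])

```text
t: 4.65
tool_pos: [0.5002, 0.1971, 0.0357]
orientation: [3.142, 0.002, -2.843]
force: [-8.4, -0.4, 40.6]
opening: 0.0003
grasp_force: 20.4
```

The middle bolt sank the full 8 mm and is firm at the bottom. Next I'll go above the middle knob with the fingers half open.

Request:
jog_arm([
  {"tx": 0, "ty": 0, "tz": -40, "roll": 0},
  {"tx": 0, "ty": 0, "tz": -75, "roll": 0},
  {"tx": -20, "ty": 0, "tz": -75, "roll": 0},
  {"tx": -37, "ty": 0, "tz": -75, "roll": 0},
  {"tx": -37, "ty": 0, "tz": -75, "roll": 0},
], fingers=50, squeeze=20)

```text
t: 5.15
tool_pos: [0.5378, 0.2079, 0.1085]
orientation: [3.141, 0.003, -2.844]
force: [-1.3, -0.8, -0.4]
opening: 0.0425
grasp_force: 0.0
```

```bash
python3 -c "
from h import *
import cv2
p,d=capture('scene');cv2.imwrite('pics/s2.png',cv2.resize(p[170:330,180:380,::-1],None,fx=4,fy=3.75))
go(st(-40,0,63)); print(proj('scene',[sense()['tool_pos'],st(-40,0,76)]))"
```

```text
tx ty tz [ 0.6  0.6 44.9] roll 0.05 t 5.2 F [-1.14 -0.83 -0.73] op 0.04300160520736606
[[269.7479345  236.78519681]
 [269.97501033 252.64837426]]
```

View pics/s2.png

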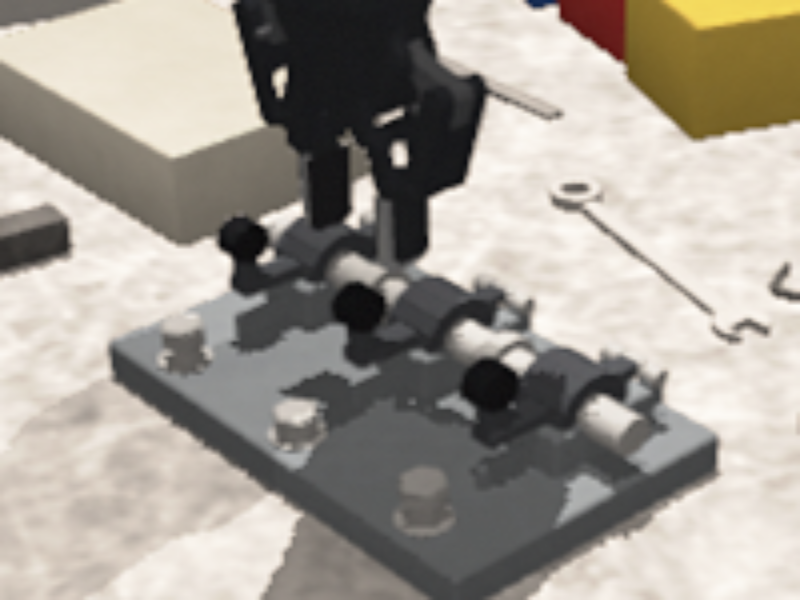

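The middle bolt (crop (298,420)) is visibly lower than the other two. The fingertip midpoint at (270,234) sits directly over the middle knob at (270,252). I'll descend and pinch.

Request:
jog_arm([
  {"tx": 0, "ty": 0, "tz": 15, "roll": 0},
  {"tx": 0, "ty": 0, "tz": 30, "roll": 0},
  {"tx": 0, "ty": 0, "tz": 40, "roll": 0},
  {"tx": 0, "ty": 0, "tz": 45, "roll": 0},
  {"tx": 0, "ty": 0, "tz": 45, "roll": 0},
])

```text
t: 5.7
tool_pos: [0.5348, 0.2073, 0.0624]
orientation: [-3.141, -0.002, -2.843]
force: [0.1, -0.1, 0.0]
opening: 0.0428
grasp_force: 0.0
```

Request:
jog_arm([
  {"tx": 0, "ty": 0, "tz": 0, "roll": 0},
  {"tx": 0, "ty": 0, "tz": 0, "roll": 0},
  {"tx": 0, "ty": 0, "tz": 0, "roll": 0},
  {"tx": 0, "ty": 0, "tz": 0, "roll": 0},
  {"tx": 0, "ty": 0, "tz": 0, "roll": 0},
], fingers=0, squeeze=35)

```text
t: 6.2
tool_pos: [0.5352, 0.2095, 0.0638]
orientation: [3.14, 0.001, -2.841]
force: [-3.3, 4.1, 2.1]
opening: 0.0132
grasp_force: 37.8
```

```bash
python3 -c "
from h import *
go(st(-40,0,63))
for t in np.arange(0.1,1.01,.1):
    a=np.arctan2(28,84)+t; r=np.hypot(28,84); print(round(t,1),'tx',round(-(84-r*np.cos(a)),1),'tz',round(-(r*np.sin(a)-28),1))"
```

```text
tx ty tz [ 0.5 -1.6  0.8] roll 0.18 t 6.2 F [-3.33  4.05  2.09] op 0.013206412905575237
0.1 tx -3.2 tz -8.2
0.2 tx -7.2 tz -16.1
0.3 tx -12.0 tz -23.6
0.4 tx -17.5 tz -30.5
0.5 tx -23.7 tz -36.8
0.6 tx -30.5 tz -42.5
0.7 tx -37.8 tz -47.5
0.8 tx -45.6 tz -51.8
0.9 tx -53.7 tz -55.2
1.0 tx -62.2 tz -57.8
```

Request:
jog_arm([
  {"tx": -1.5, "ty": 1, "tz": -4, "roll": 0},
  {"tx": -3, "ty": 1.5, "tz": -8, "roll": 0},
  {"tx": -5, "ty": 1.5, "tz": -12, "roll": 0},
  {"tx": -7, "ty": 1.5, "tz": -16, "roll": 0},
  {"tx": -9.5, "ty": 1.5, "tz": -20, "roll": 0},
])

```text
t: 6.7
tool_pos: [0.5446, 0.2124, 0.0835]
orientation: [3.141, 0.001, -2.843]
force: [1.7, 5.4, -8.2]
opening: 0.0132
grasp_force: 35.5
```

Request:
jog_arm([
  {"tx": -2.5, "ty": 0, "tz": -3.6, "roll": 0},
  {"tx": -5, "ty": 0, "tz": -7, "roll": 0},
  {"tx": -8, "ty": 0, "tz": -10.5, "roll": 0},
  {"tx": -11, "ty": 0, "tz": -14, "roll": 0},
  {"tx": -14, "ty": 0, "tz": -17, "roll": 0},
])

```text
t: 7.2
tool_pos: [0.5576, 0.2164, 0.1003]
orientation: [3.141, -0.0, -2.843]
force: [0.8, 5.6, -10.7]
opening: 0.0129
grasp_force: 34.1
```

```bash
python3 -c "
from h import *
import cv2
p,d=capture('scene');cv2.imwrite('pics/s3.png',cv2.resize(p[150:310,180:380,::-1],None,fx=4,fy=3.75))
go(st(-40,0,63))"
```

```text
tx ty tz [24.4 -1.7 37.7] roll 0.1 t 7.25 F [ 0.44  4.87 -7.46] op 0.013069605407118948
```

View pics/s3.png

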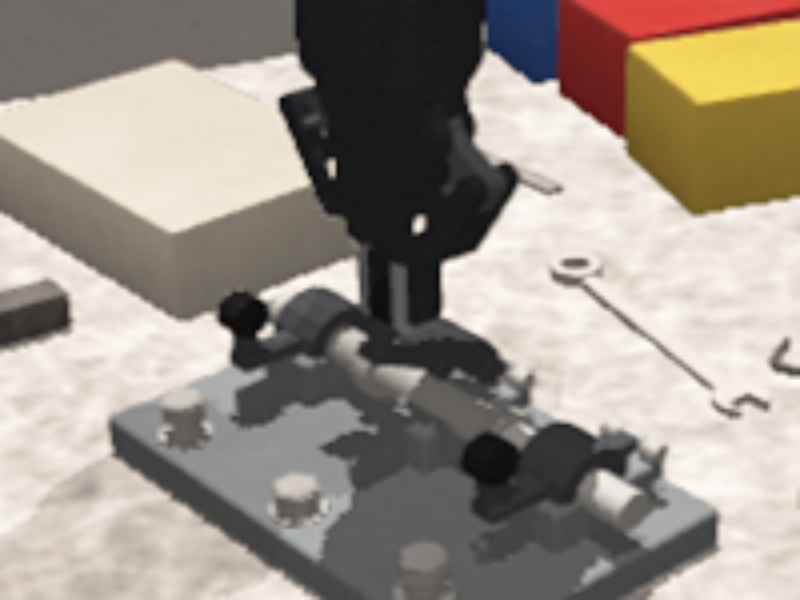

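The middle cap is rising with the fingers, and its bearing is exposed at about crop (450,400). The other caps are shut. Continuing along the arc.

Request:
jog_arm([
  {"tx": -3.5, "ty": 0.5, "tz": -3, "roll": 0},
  {"tx": -7, "ty": 1, "tz": -5.7, "roll": 0},
  {"tx": -10.5, "ty": 1, "tz": -8.3, "roll": 0},
  {"tx": -14, "ty": 1, "tz": -10.7, "roll": 0},
  {"tx": -17.5, "ty": 1, "tz": -12.9, "roll": 0},
])

```text
t: 7.75
tool_pos: [0.574, 0.2215, 0.1131]
orientation: [-3.141, -0.001, -2.843]
force: [-0.1, 0.7, -8.4]
opening: 0.0132
grasp_force: 34.1
```

Request:
jog_arm([
  {"tx": -4, "ty": 0, "tz": -2, "roll": 0},
  {"tx": -8, "ty": 0, "tz": -4, "roll": 0},
  {"tx": -12, "ty": 0, "tz": -5.6, "roll": 0},
  {"tx": -14, "ty": 0, "tz": -6.2, "roll": 0},
  {"tx": -14, "ty": 0, "tz": -6.2, "roll": 0},
])

```text
t: 8.25
tool_pos: [0.5877, 0.2258, 0.1195]
orientation: [-3.141, 0.0, -2.843]
force: [-2.3, -3.1, -2.3]
opening: 0.0129
grasp_force: 34.5
```

Request:
jog_arm([
  {"tx": 0, "ty": 0, "tz": 0, "roll": 0},
  {"tx": 0, "ty": 0, "tz": 0, "roll": 0},
  {"tx": 0, "ty": 0, "tz": 0, "roll": 0},
])

```text
t: 8.55
tool_pos: [0.5875, 0.2257, 0.1195]
orientation: [-3.141, 0.0, -2.843]
force: [-1.3, -4.0, -0.7]
opening: 0.0134
grasp_force: 34.7
```

```bash
python3 -c "
from h import *
import cv2
p,d=capture('scene');cv2.imwrite('pics/s4.png',cv2.resize(p[150:310,180:380,::-1],None,fx=4,fy=3.75))
go(st(-40,0,63))"
```

```text
tx ty tz [55.2 -1.7 56.4] roll 0.08 t 8.6 F [-3.21 -3.82  0.23] op 0.012928565330688275
```

View pics/s4.png

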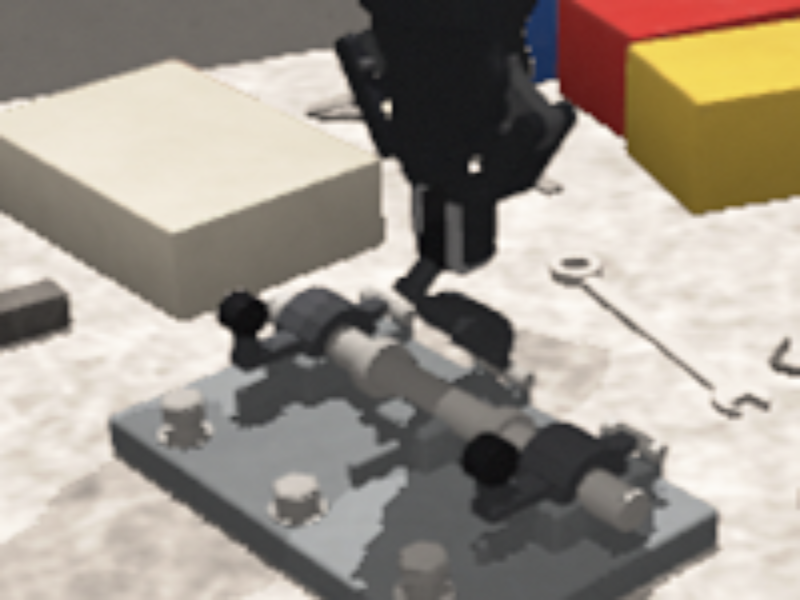

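The middle cap stands open at about 0.9 rad, pinched at its knob (crop (450,250)). The other caps are shut, and the spanner hasn't moved.

```bash
python3 -c "
from bench import *
print(finish_job())"
```

```text
the job is handed in; nothing more can be done
None
```

The middle bolt was the loose one: I pushed it down the full 8 mm, lifted the middle cap to about 0.9 rad, and handed the job in with the fingers still holding it up; the other two caps stayed shut.

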